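Check a trolley brake lever against its stop

TASK

Check the brake of the red-marked trolley handle: with the fingers' outside only, press its lever in towards the bar until it stops, keep it there for a second, and let it spring all the way out again to settle the brake. Then press the same lever in to its stop once more and finish while still holding it pressed there, firmly but without forcing it, so that the gap left to the bar can be seen. Do not take the lever or the bar between the fingers, keep off the bar, and leave the blue-marked lever and everything else on the worktop alone.

Things in the scene. Friction and masses are not known exactly. Their poses are not given: they have to be found in the camera images.
- red_handle: The handle to check: trolley handle on a stand bolted to the worktop. Origin: centre of the underside of its 100 (x) x 160 (y) x 10 mm base plate; x points from lever to bar, y along the bar, z up. Posts at y = -70 and +70 mm, top 132 mm (cap on the right one to 142). Round bar at x = +35, lever pin at x = -12, y = -65, all at height 110 mm. Lever sleeve, ball and bar end cap are red.
- blue_handle: The other handle, to be left alone: same shape, size and frame as red_handle, with blue sleeve, ball end and cap.
- red_bar: The fixed grip bar of the red handle, grey with black ribs, 28 mm thick, 130 mm long between the posts. Origin at its middle, 110 mm above the worktop; y along the bar. Must not be touched.
- red_pin (a point): Upright hinge pin of the red lever, 110 mm above the worktop. The lever, a flat bar 12 mm thick and 14 mm tall, reaches 120 mm from it to a 20 mm ball; free space below it down to the plate. In the handle's frame it points along +y, at rest turned 0.35 rad away from the bar (to -x), at the stop 0.05 rad towards the bar, leaving a gap of about 20 mm.
- red_press (a point): Point on the red lever's outer face (away from the bar), 90 mm from the pin, at mid height, on the red sleeve: a good place to press. Moves with the lever; its x axis is square to the lever, in towards the bar, y along the lever to its ball, z up.
- red_lever (a joint): Red lever: 0 at rest (sprung out), 0.40 rad at its stop; grows as it is pressed in (clockwise from above). Pressed 90 mm from the pin, the spring takes 2.7 N to start, 5.3 N just before the stop; the stop is firm, about 6 N more for each further mm. Fully in: above 0.375; fully out: below 0.04.
- blue_lever (a joint): Angle of the blue lever, same meaning; it stays at 0.
- wash_bottle: Bystander, loose: wash bottle with a bent red jet, 66x109x198 mm. Origin at the centre of its underside.
- tip_box: Bystander, loose: blue box of pipette tips with a clear lid, 90x120x70 mm. Origin at the centre of its underside.
- timer: Bystander, loose: small white digital timer lying on its back, 70x64x17 mm. Origin at the centre of its underside.
- dropper_jar: Bystander, loose: screw jar of cotton swabs, 62x62x80 mm. Origin at the centre of its underside.
- tape_1: Bystander, loose: roll of beige tape lying flat, 104x102x25 mm. Origin at the centre of its underside.
- marker_blue: Bystander, loose: blue felt marker lying down, 17x136x18 mm. Origin at the centre of its underside.

How it is judged:
On the way, in this order (a step that is already met when the one before it is completed fails the run):
1. the red lever is pressed to its stop with the fingers and kept there for a second (value of joint red_lever above 0.375 rad and contact force between the fingers and red_handle above 3 N), for 0.9 s.
2. the red lever has sprung all the way out again (value of joint red_lever below 0.04 rad), for 0.2 s.
At the end, for the whole second after the job is handed in: The red lever is in at its stop (joint above 0.375 rad), held by the fingers with more than 3 N, the bar untouched, the blue lever out (below 0.04 rad), every bystander within 15 mm of where it stood (all of step 1 and contact force between the fingers and red_bar below 0.5 N and value of joint blue_lever below 0.04 rad and distance of each of wash_bottle, tip_box, timer, dropper_jar, tape_1, marker_blue from where it was at the start of the episode below 0.015 m); the arm keeps its last pose, push and grip.
It fails at once if the red handle is forced (more than 45 N) (contact force between anything else and red_handle above 45 N).
It fails at once if the lever is taken between the fingers: the grasp point comes into or behind the lever at its height (x of the grasp point in the frame of red_press between 0.005 and 0.06 m and y of the grasp point in the frame of red_press between -0.07 and 0.045 m and z of the grasp point in the frame of red_press between -0.03 and 0.02 m).
It fails at once if the bar is touched (contact force between any of the fingers, the arm and red_bar above 2 N).
It fails at once if the blue lever is pressed or its handle struck (value of joint blue_lever above 0.08 rad or contact force between any of the fingers, the arm and blue_handle above 8 N).
It fails at once if a bystander is shoved or lifted (distance of any of wash_bottle, tip_box, timer, dropper_jar, tape_1, marker_blue from where it was at the start of the episode above 0.02 m).
It also fails if it takes over 45 s, if anything falls off the work surface, if the arm or the gripper's body presses on something with over 40 N, if the wrist force passes 120 N, or if a joint passes its speed limit or range.

ROBOT

A 6-joint arm with a two-finger parallel gripper is mounted at the origin on a cart in front of the work surface, level with it; the furniture and walls round the work are solid. World frame = base frame: x ahead of the robot, y to its left, z up, the work surface at z = 0. Lengths are in m, angles in rad, forces in N, time in s.
With the tool pointing down it reaches from about 0.35 to 0.85 m from the base axis. Payload 8.1 kg.
Tool frame: the origin (TCP) lies at the centre of the arm's flange, where the gripper is bolted on; the fingertips stand 186 mm ahead of it and the grasp point (between the pads) lies 167 mm ahead of it (robot.nose_length is the distance from the TCP to the fingertips, in m); z points along the fingers, x is the direction in which the jaws open and shut, and the axes are right-handed (so a half turn about z gives the same grasp; the last joint's range is limited). The gripper opens to 93 mm and grips with 3 to 60 N. Pads are 15 mm wide; open, the fingers measure 128 mm over their backs; the gripper's body (75 mm by 188 mm) begins 65 mm behind the grasp point.
Start: joints at [1.254, 0.13, 1.488, -0, 1.523, -0.085], TCP at [0.138, 0.584, 0.405] pointing down, gripper open.
Joint ranges: [-2.96, 2.96], [-0.89, 2.26], [0.02, 2.5], [-1.34, 4.48], [0, 2.73], [-2.66, 2.66]. Speed limits (rad/s): [2.39, 2.39, 2.79, 3.14, 3.14, 3.14].

INTERFACE

Orientations are given as a rotation vector (axis times angle).
In Python, from plant import robot gives the robot as it stands.
- The arm moves only by the tool arm_command, never from a script. Its argument "motion" is a list of rows, each an object with "slide": the shift along the tool's x, y, z each as a share of 0.4 m, from -1 to 1, a list of three; "turn": the turn, a rotation vector about the tool's x, y, z each as a share of 0.5 rad, from -1 to 1, a list of three. A call has exactly 5 rows; each row shifts and turns the commanded pose from where the row before left it, along the tool's axes as they then stand; what a row does not reach is not made up. A row lasts 1/12 s, in which the tool goes at most 41.7 mm and 7.16 degrees, less where a joint would pass 70% of its speed; a pose out of reach is approached as far as the arm can. A call with a number of a shift or a turn outside -1 to 1 is refused whole. A call with a gripper value outside its range is refused whole. "gripper" is the opening in per cent of the stroke, from 0 (shut) to 100 (fully open), set as the call begins (left out, the last holds). The fingers move at their own pace and stop on an object; "grip_force" is the grip in N (left out, the last holds). Time passes only in rows, so rows that do not move let the fingers close, or fill a call up. It gives the time, the measured TCP pose, the force and the opening at its end, in the units of the state.
- robot.read_state(): the state, without advancing time (a new reading comes with each control period).
- robot.read_camera(name): name is "scene" or "top" or "wrist"; returns a dict with "pixels" (384x512x3 uint8, blue, green, red), "intrinsics" (3x3 intrinsics, pixels), "T" (4x4, takes a point from camera to world coordinates). Camera axes: x right, y down, z forward; pixel columns grow to the right and rows downward; lengths in m; the calibration is good to about 2 mm. A picture is of the moment at which its call begins. There is no depth.
- robot.close_job(): hands the job in, once; it reports no verdict.
The state is a dict: "t": time; "q": joint angles; "dq": joint speeds; "joint_torque": joint torques, N m; "tool_pos": TCP position; "orientation": TCP orientation; "force": force on the tool from outside, world axes, zero at the start; "wrist_torque": the same for the moment, N m; "opening": finger opening in m.
Only numpy, scipy, OpenCV 4.12 (cv2) and the standard library are available. Lean on these libraries where they do the work, as an engineer would, in place of code of your own. Each camera call takes 0.05 s, during which the arm holds its last target.

## Working session

There is one attempt and no reset: what is moved stays moved. The work goes in short steps, Python scripts to look and compute and a tool call to move; the robot and the scene stay as the last step left them, time stands still between calls to the robot, and variables do not carry over. Pictures are saved under pics/ and viewed, and the job is handed in when it is done.

Besides the shell and the picture viewer there is one more tool, called after "Request:" as name(argument=value, ...), one argument or row to a line, values as JSON. arm_command: Moves the arm, as the interface text tells. Shift numbers are shares of 0.4 m and turn numbers shares of 0.5 rad, none past 1 either way. Its arguments: {"type":"object","properties":{"motion":{"type":"array","items":{"type":"object","properties":{"slide":{"type":"array","items":{"type":"number"}},"turn":{"type":"array","items":{"type":"number"}}}}},"gripper":{"type":"number"},"grip_force":{"type":"number"}},"required":["motion"]}

```bash
mkdir -p pics; ls; python3 - <<'E'
from plant import robot
import cv2,numpy as np
for n in("top","scene","wrist"):
    d=robot.read_camera(n); cv2.imwrite(f"pics/{n}0.png",d["pixels"]); np.savez(f"{n}0.npz",**{k:np.array(v) for k,v in d.items()})
    print(n,np.round(d["intrinsics"],1).tolist(),np.round(d["T"],3).tolist())
print(robot.read_state())
E
```

```text
pics
top [[405.6, 0.0, 260.6], [0.0, 405.6, 189.4], [0.0, 0.0, 1.0]] [[-0.014, -0.997, 0.082, 0.477], [-1.0, 0.013, -0.013, 0.268], [0.012, -0.082, -0.997, 1.147], [0.0, 0.0, 0.0, 1.0]]
scene [[371.8, 0.0, 247.6], [0.0, 371.8, 192.9], [0.0, 0.0, 1.0]] [[0.853, -0.287, 0.436, 0.057], [-0.522, -0.48, 0.705, -0.545], [0.007, -0.829, -0.559, 0.726], [0.0, 0.0, 0.0, 1.0]]
wrist [[280.1, 0.0, 258.4], [0.0, 280.1, 191.4], [0.0, 0.0, 1.0]] [[0.229, 0.938, 0.261, 0.065], [0.973, -0.22, -0.062, 0.6], [-0.001, 0.269, -0.963, 0.384], [0.0, 0.0, 0.0, 1.0]]
{'t': 0.15, 'q': array([ 1.25363691e+00,  1.31029363e-01,  1.48902146e+00,  1.40433109e-06,
        1.52299378e+00, -8.54120063e-02]), 'dq': array([ 0.00133434, -0.00174348, -0.00514531,  0.0006853 , -0.00012352,
       -0.00036195]), 'joint_torque': array([ 1.46686209e-03, -5.60482907e+01, -4.92331052e+01,  7.69881508e-02,
        3.06985038e-02, -1.16075321e-04]), 'tool_pos': array([0.13773956, 0.58380326, 0.40390753]), 'orientation': array([ 2.46274853e+00,  1.94921716e+00, -1.90331196e-03]), 'force': array([-0.0942752 , -0.30741091, -0.06745801]), 'wrist_torque': array([ 0.01605522, -0.00449201,  0.03193236]), 'opening': 0.09292302617708623}
```

View pics/top0.png

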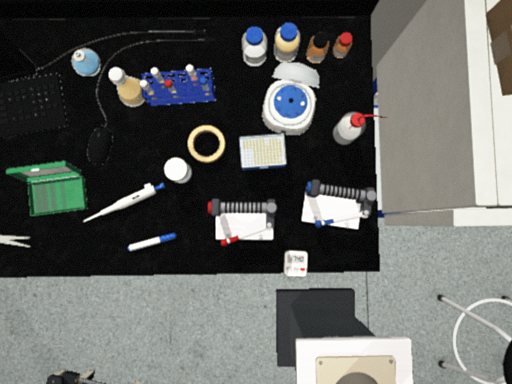

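View pics/scene0.png

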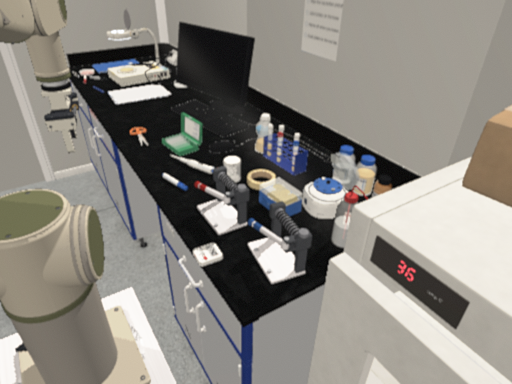

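View pics/wrist0.png

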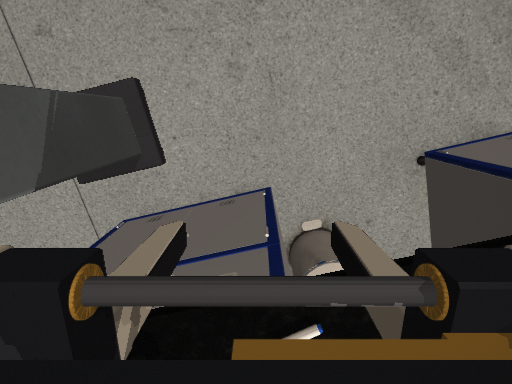

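The top view shows the red handle's plate at about (245,225), with the bar on the far side (250,207), the lever ball at (225,242) and the hinge side at right (270,232). The blue handle is at (335,205), the timer at (296,263) and the marker at (152,242). I'll measure the handle next.

```bash
cat > h.py <<'E'
import numpy as np,cv2
def load(n): return dict(np.load(n+".npz"))
def onplane(d,uv,z):
    K,T=d["intrinsics"],d["T"]
    r=T[:3,:3]@np.linalg.inv(K)@np.array([uv[0],uv[1],1.]); o=T[:3,3]
    return o+r*(z-o[2])/r[2]
def proj(d,p):
    T=np.linalg.inv(d["T"]); c=T[:3,:3]@np.array(p)+T[:3,3]; u=d["intrinsics"]@c; return u[:2]/u[2]
E
python3 - <<'E'
from h import *
d=load("top0"); im=d["pixels"]
hsv=cv2.cvtColor(im,cv2.COLOR_BGR2HSV)
H,S,V=[hsv[...,i].astype(int) for i in range(3)]
red=((H<8)|(H>172))&(S>150)&(V>70)
n,l,s,c=cv2.connectedComponentsWithStats(red.astype(np.uint8))
for i in range(1,n):
    if s[i,4]>4 and 195<c[i][0]<300 and 190<c[i][1]<260: print("red",s[i],c[i],onplane(d,c[i],.11))
w=((S<40)&(V>150)).astype(np.uint8)
n,l,s,c=cv2.connectedComponentsWithStats(w)
for i in range(1,n):
    if s[i,4]>100 and 195<c[i][0]<380 and 180<c[i][1]<275:
        print("white",s[i],c[i]); pts=np.argwhere(l==i)[:,::-1].astype(np.float32)
        b=cv2.boxPoints(cv2.minAreaRect(pts)); print([(np.round(p,1).tolist(),np.round(onplane(d,p,.01)[:2],3).tolist()) for p in b])
cv2.imwrite("pics/topcrop.png",cv2.resize(im[180:280,190:390],None,fx=4,fy=4,interpolation=cv2.INTER_CUBIC))
E
```

```text
red [207 201   4  13  44] [208.72727273 207.        ] [0.5184123  0.38757262 0.11      ]
red [230 236   9   7  35] [233.74285714 239.        ] [0.43631651 0.32448972 0.11      ]
red [220 239   8   7  39] [223.23076923 242.51282051] [0.42786342 0.3512034  0.11      ]
white [ 301  194   68   35 1594] [332.5476788  210.66185696]
[([300.5, 220.6999969482422], [0.48, 0.143]), ([304.8999938964844, 191.60000610351562], [0.562, 0.129]), ([369.79998779296875, 201.39999389648438], [0.532, -0.054]), ([365.29998779296875, 230.60000610351562], [0.45, -0.038])]
white [ 215  212   58   31 1401] [243.14917916 226.13490364]
[([214.1999969482422, 213.1999969482422], [0.505, 0.384]), ([270.70001220703125, 209.3000030517578], [0.514, 0.226]), ([272.79998779296875, 238.89999389648438], [0.431, 0.221]), ([216.3000030517578, 242.8000030517578], [0.423, 0.378])]
```

View pics/topcrop.png

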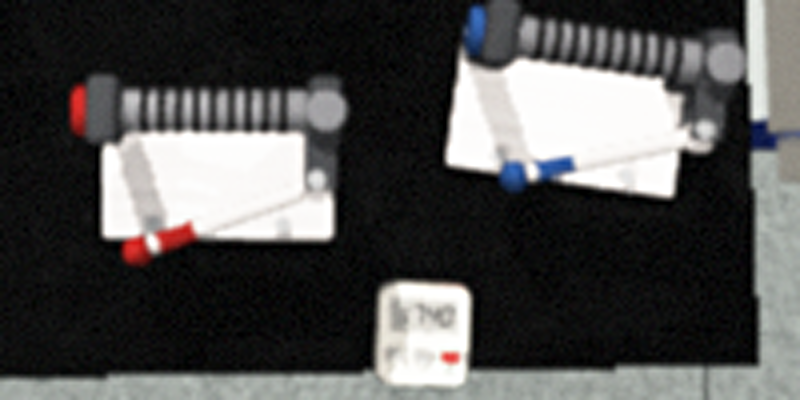

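```bash
python3 - <<'E'
from h import *
d=load("top0")
f=lambda u,v:(190+u/4-.375,180+v/4-.375)
P=onplane(d,f(317,179),.118);B=onplane(d,f(136,250),.11)
print("pin",P,"ball",B,np.linalg.norm((B-P)[:2]),"ang",np.arctan2(-(B-P)[0],(B-P)[1]))
a=onplane(d,f(102,240),.01);b=onplane(d,f(333,240),.01);print("plate near",a,b,np.linalg.norm(a-b),"yaw",np.arctan2(-(a-b)[0],(a-b)[1]))
c=onplane(d,f(82,109),.11);e=onplane(d,f(326,109),.142);print("bar ends",c,e,np.arctan2(-(c-e)[0],(c-e)[1]))
e=onplane(d,f(305,109),.11);c=onplane(d,f(120,109),.11);print("bar",c,e,np.arctan2(-(c-e)[0],(c-e)[1]))
# timer, blue ball
print("timer",[onplane(d,f(*p),.017)[:2] for p in((378,285),(472,285),(468,387),(378,383))])
print("blueball",onplane(d,f(513,177),.11))
yaw=np.arctan2(-(a-b)[0],(a-b)[1])
R=np.array([[np.cos(yaw),-np.sin(yaw)],[np.sin(yaw),np.cos(yaw)]])
near=(a[:2]+b[:2])/2
O=near+R@np.array([.05,0]); print("origin by plate",O, "by pin",P[:2]-R@np.array([-.012,-.065]))
s=load("scene0")
im=s["pixels"]; cv2.imwrite("pics/sc.png",cv2.resize(im[150:290,150:330],None,fx=4,fy=4,interpolation=cv2.INTER_CUBIC))
for n,p in(("pin",P),("ball",B)): print(n,(proj(s,p)-[150,150])*4)
E
```

```text
pin [0.4720462  0.23495823 0.118     ] ball [0.42882481 0.35019808 0.11      ] 0.12307848490798573 ang 0.3588197343704682
plate near [0.43146945 0.38169668 0.01      ] [0.42908193 0.22103318 0.01      ] 0.16068123296401443 yaw -0.014859252863284413
bar ends [0.51868176 0.38400835 0.11      ] [0.51528289 0.22945504 0.142     ] -0.021988004098351752
bar [0.51834448 0.3597838  0.11      ] [0.51669981 0.24165907 0.11      ] -0.013922258387999455
timer [array([0.3980398 , 0.19074599]), array([0.39705281, 0.12572448]), array([0.32759223, 0.13014081]), array([0.33128756, 0.19202403])]
blueball [0.47147728 0.10959916 0.11      ]
origin by plate [0.48027017 0.30062199] by pin [0.4850107  0.29977275]
pin [311.27177829 186.0213632 ]
ball [189.0568265  137.68960579]
```

View pics/sc.png

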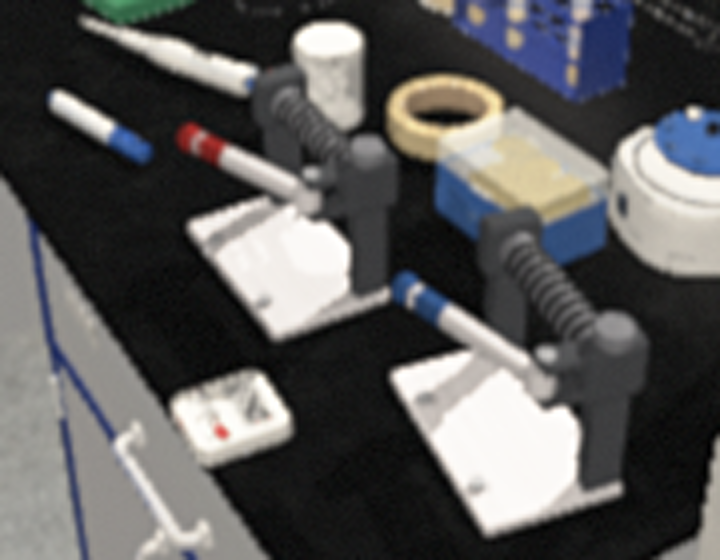

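```bash
cat >> h.py <<'E'
from scipy.spatial.transform import Rotation as Ro
def rel(target,rotvec_t=None):
    from plant import robot
    s=robot.read_state(); R=Ro.from_rotvec(s["orientation"])
    print("t",round(s["t"],2),"pos",np.round(s["tool_pos"],4),"toolx",np.round(R.apply([1,0,0]),3),"tooly",np.round(R.apply([0,1,0]),3),"toolz",np.round(R.apply([0,0,1]),3),"F",np.round(s["force"],2),"open",round(s["opening"],4))
    dl=R.inv().apply(np.array(target)-s["tool_pos"]); print("tool-frame mm",np.round(dl*1000,1),"shares",np.round(dl/.4,4))
E
python3 - <<'E'
from h import *
rel([.39,.317,.36])
E
```

```text
t 0.15 pos [0.1377 0.5838 0.4039] toolx [ 0.23   0.973 -0.001] tooly [ 0.973 -0.23  -0.   ] toolz [-0.    -0.001 -1.   ] F [-0.09 -0.31 -0.07] open 0.0929
tool-frame mm [-201.7  306.8   44.2] shares [-0.5042  0.767   0.1104]
```

Request:
arm_command(
  motion=[
    {"turn": [0, 0, -0.165], "slide": [0, 0, 0]},
    {"turn": [0, 0, -0.165], "slide": [0, 0, 0]},
    {"turn": [0, 0, 0], "slide": [0, 0, 0]},
    {"turn": [0, 0, 0], "slide": [0, 0, 0]},
    {"turn": [0, 0, 0], "slide": [0, 0, 0]},
  ],
  gripper=0,
  grip_force=20,
)

```text
t: 0.57
tool_pos: [0.1378, 0.5839, 0.4045]
orientation: [2.297, 2.143, -0.0]
force: [0.4, -0.2, -0.3]
opening: 0.0641
```

```bash
python3 - <<'E'
from h import *
rel([.385,.317,.36])
E
```

```text
t 0.57 pos [0.1378 0.5839 0.4045] toolx [ 0.069  0.998 -0.   ] tooly [ 0.998 -0.069 -0.   ] toolz [-0. -0. -1.] F [ 0.42 -0.2  -0.25] open 0.0641
tool-frame mm [-249.1  265.1   44.6] shares [-0.6228  0.6628  0.1115]
```

Request:
arm_command(
  motion=[
    {"slide": [-0.062, 0.066, 0], "turn": [0, 0, 0]},
    {"slide": [-0.062, 0.066, 0], "turn": [0, 0, 0]},
    {"slide": [-0.062, 0.066, 0], "turn": [0, 0, 0]},
    {"slide": [-0.062, 0.066, 0], "turn": [0, 0, 0]},
    {"slide": [-0.062, 0.066, 0], "turn": [0, 0, 0]},
  ],
)

```text
t: 0.98
tool_pos: [0.2619, 0.4501, 0.4048]
orientation: [2.296, 2.144, 0.0]
force: [0.1, 0.5, 0.9]
opening: 0.0312
```

```bash
python3 - <<'E'
from h import *
rel([.385,.317,.36])
E
```

```text
t 0.98 pos [0.2619 0.4501 0.4048] toolx [0.068 0.998 0.   ] tooly [ 0.998 -0.068  0.   ] toolz [ 0.  0. -1.] F [0.07 0.52 0.93] open 0.0312
tool-frame mm [-124.4  131.9   44.8] shares [-0.311   0.3296  0.1119]
```

Request:
arm_command(
  motion=[
    {"slide": [-0.062, 0.066, 0], "turn": [0, 0, 0]},
    {"slide": [-0.062, 0.066, 0], "turn": [0, 0, 0]},
    {"slide": [-0.062, 0.066, 0.03], "turn": [0, 0, 0]},
    {"slide": [-0.062, 0.062, 0.04], "turn": [0, 0, 0]},
    {"slide": [-0.055, 0.05, 0.04], "turn": [0, 0, 0]},
  ],
)

```text
t: 1.4
tool_pos: [0.3783, 0.3205, 0.361]
orientation: [2.297, 2.142, 0.003]
force: [-0.1, -0.3, -0.2]
opening: 0.0012
```

Request:
arm_command(
  motion=[
    {"slide": [0, 0, 0], "turn": [0, 0, 0]},
    {"slide": [0, 0, 0], "turn": [0, 0, 0]},
    {"slide": [0, 0, 0], "turn": [0, 0, 0]},
    {"slide": [0, 0, 0], "turn": [0, 0, 0]},
    {"slide": [0, 0, 0], "turn": [0, 0, 0]},
  ],
)

```text
t: 1.82
tool_pos: [0.3764, 0.3233, 0.3617]
orientation: [-2.293, -2.147, -0.002]
force: [-1.4, -0.5, -0.2]
opening: 0.0006
```

```bash
python3 - <<'E'
from h import *
from plant import robot
rel([.39,.317,.274])
for n in("top","scene","wrist"):
    d=robot.read_camera(n); np.savez(n+"1.npz",**{k:np.array(v) for k,v in d.items()})
    im=d["pixels"]
    if n!="wrist": c=proj(d,[.45,.3,.11]).astype(int);im=cv2.resize(im[c[1]-70:c[1]+70,c[0]-90:c[0]+90],None,fx=4,fy=4,interpolation=cv2.INTER_CUBIC)
    cv2.imwrite(f"pics/{n}1.png",im)
E
```

```text
t 1.82 pos [0.3764 0.3233 0.3617] toolx [0.065 0.998 0.001] tooly [ 0.998 -0.065  0.001] toolz [ 0.001  0.001 -1.   ] F [-1.38 -0.54 -0.21] open 0.0006
tool-frame mm [-5.5 13.9 87.7] shares [-0.0137  0.0347  0.2191]
```

View pics/scene1.png

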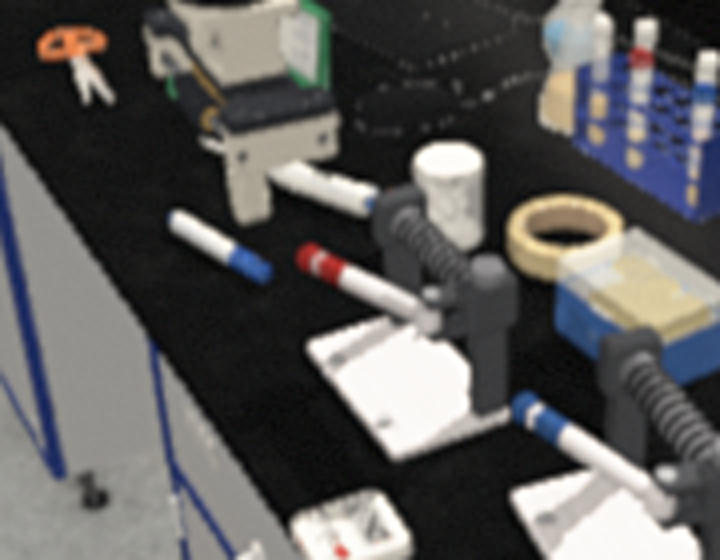

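View pics/wrist1.png

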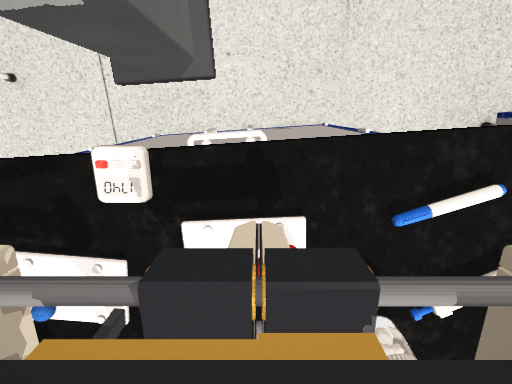

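The scene view shows the closed fingers high at crop (248,215), clear of and nearer the robot than the red ball (310,255). The lever is still out, so I can descend.

Request:
arm_command(
  motion=[
    {"slide": [-0.007, 0, 0.05], "turn": [0, 0, 0]},
    {"slide": [-0.007, 0, 0.06], "turn": [0, 0, 0]},
    {"slide": [0, 0, 0.06], "turn": [0, 0, 0]},
    {"slide": [0, 0, 0.049], "turn": [0, 0, 0]},
    {"slide": [0, 0, 0], "turn": [0, 0, 0]},
  ],
)

```text
t: 2.38
tool_pos: [0.3747, 0.3159, 0.2689]
orientation: [-2.293, -2.146, 0.011]
force: [-0.2, -0.1, 0.4]
opening: 0.0005
```

```bash
python3 - <<'E'
from h import *
from plant import robot
rel([.47,.317,.274])
for n in("top","scene"):
    d=robot.read_camera(n); np.savez(n+"2.npz",**{k:np.array(v) for k,v in d.items()})
    im=d["pixels"]
    c=proj(d,[.45,.3,.11]).astype(int);im=cv2.resize(im[c[1]-70:c[1]+70,c[0]-90:c[0]+90],None,fx=4,fy=4,interpolation=cv2.INTER_CUBIC)
    cv2.imwrite(f"pics/{n}2.png",im)
E
```

```text
t 2.38 pos [0.3747 0.3159 0.2689] toolx [ 0.066  0.998 -0.004] tooly [ 0.998 -0.066 -0.005] toolz [-0.006 -0.004 -1.   ] F [-0.22 -0.06  0.37] open 0.0005
tool-frame mm [ 7.4 95.  -5.7] shares [ 0.0185  0.2376 -0.0142]
```

View pics/scene2.png

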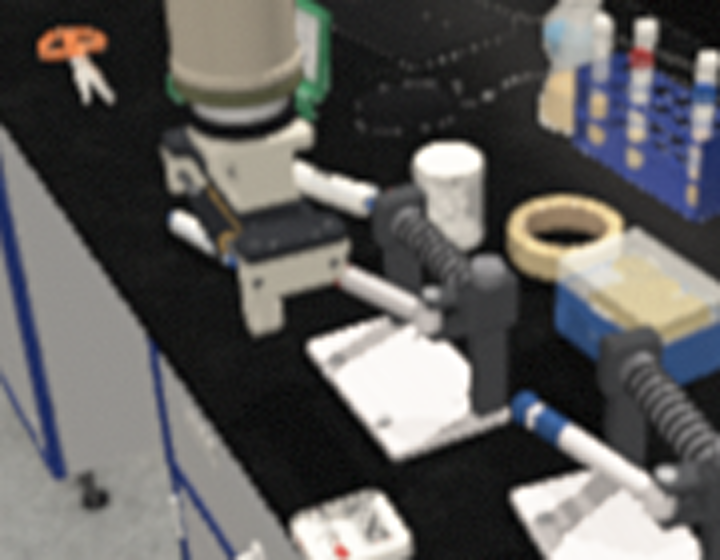

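Seen from the scene camera, the tips are below lever height and on the robot side of the lever. The body clears the posts. I'll push in +x.

Request:
arm_command(
  motion=[
    {"slide": [0.002, 0.025, -0.003], "turn": [0, 0, 0]},
    {"slide": [0.002, 0.025, -0.003], "turn": [0, 0, 0]},
    {"slide": [0.002, 0.025, 0], "turn": [0, 0, 0]},
    {"slide": [0.002, 0.025, 0], "turn": [0, 0, 0]},
    {"slide": [0, 0, 0], "turn": [0, 0, 0]},
  ],
)

```text
t: 2.9
tool_pos: [0.4188, 0.3171, 0.2765]
orientation: [2.295, 2.144, 0.003]
force: [-1.3, -1.6, 1.0]
opening: 0.0005
```

Request:
arm_command(
  motion=[
    {"slide": [0.001, 0.015, 0], "turn": [0, 0, 0]},
    {"slide": [0.001, 0.015, 0], "turn": [0, 0, 0]},
    {"slide": [0.001, 0.015, 0], "turn": [0, 0, 0]},
    {"slide": [0, 0, 0], "turn": [0, 0, 0]},
    {"slide": [0, 0, 0], "turn": [0, 0, 0]},
  ],
)

```text
t: 3.32
tool_pos: [0.4347, 0.3171, 0.2751]
orientation: [-2.294, -2.146, 0.002]
force: [-4.0, 1.2, 0.0]
opening: 0.0007
```

Request:
arm_command(
  motion=[
    {"slide": [0.001, 0.012, 0], "turn": [0, 0, 0]},
    {"slide": [0.001, 0.012, 0], "turn": [0, 0, 0]},
    {"slide": [0, 0.012, 0], "turn": [0, 0, 0]},
    {"slide": [0, 0, 0], "turn": [0, 0, 0]},
    {"slide": [0, 0, 0], "turn": [0, 0, 0]},
  ],
)

```text
t: 3.73
tool_pos: [0.4487, 0.3172, 0.2753]
orientation: [-2.294, -2.146, 0.001]
force: [-4.5, 3.4, 0.6]
opening: 0.0005
```

```bash
python3 - <<'E'
from h import *
from plant import robot
rel([.46,.317,.274])
for n in("scene","wrist","top"):
    d=robot.read_camera(n); np.savez(n+"3.npz",**{k:np.array(v) for k,v in d.items()})
    im=d["pixels"]
    if n!="wrist":c=proj(d,[.45,.3,.11]).astype(int);im=cv2.resize(im[c[1]-70:c[1]+70,c[0]-90:c[0]+90],None,fx=4,fy=4,interpolation=cv2.INTER_CUBIC)
    cv2.imwrite(f"pics/{n}3.png",im)
E
```

```text
t 3.73 pos [0.4487 0.3172 0.2753] toolx [0.067 0.998 0.   ] tooly [ 0.998 -0.067 -0.001] toolz [-0.001  0.    -1.   ] F [-4.45  3.39  0.59] open 0.0005
tool-frame mm [ 0.6 11.3  1.3] shares [0.0014 0.0282 0.0032]
```

View pics/scene3.png

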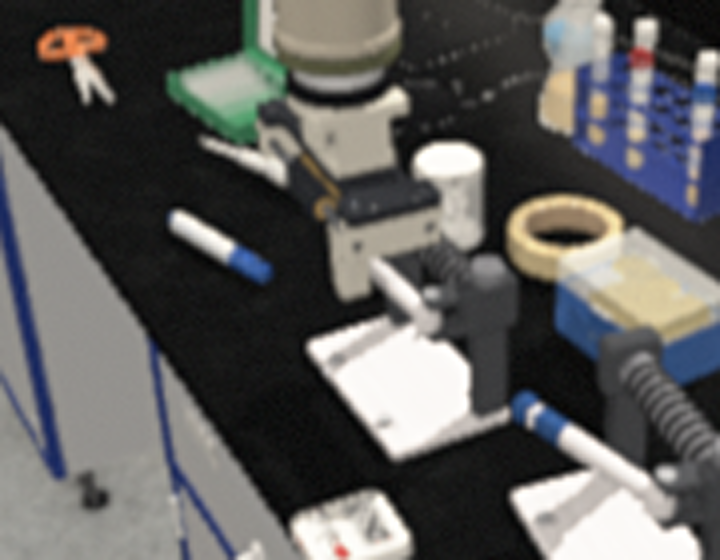

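View pics/top3.png

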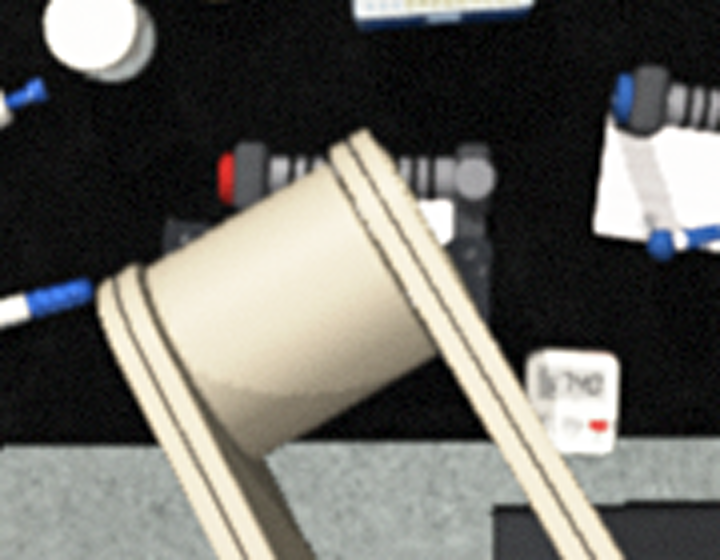

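The lever is swinging in ahead of the fingers. In the scene crop the white lever part runs from (375,265) to (435,320). The bar is clear. I'll go on in smaller steps.

Request:
arm_command(
  motion=[
    {"slide": [0, 0.008, 0], "turn": [0, 0, 0]},
    {"slide": [0, 0.008, 0], "turn": [0, 0, 0]},
    {"slide": [0, 0.004, 0], "turn": [0, 0, 0]},
    {"slide": [0, 0, 0], "turn": [0, 0, 0]},
    {"slide": [0, 0, 0], "turn": [0, 0, 0]},
  ],
)

```text
t: 4.3
tool_pos: [0.4564, 0.3169, 0.2753]
orientation: [-2.293, -2.146, 0.001]
force: [-4.6, 4.0, -0.5]
opening: 0.0004
```

Request:
arm_command(
  motion=[
    {"slide": [0, 0.004, 0], "turn": [0, 0, 0]},
    {"slide": [0, 0, 0], "turn": [0, 0, 0]},
    {"slide": [0, 0.003, 0], "turn": [0, 0, 0]},
    {"slide": [0, 0, 0], "turn": [0, 0, 0]},
    {"slide": [0, 0, 0], "turn": [0, 0, 0]},
  ],
)

```text
t: 4.72
tool_pos: [0.4588, 0.3168, 0.2754]
orientation: [-2.293, -2.145, 0.001]
force: [-7.1, 4.4, 1.4]
opening: 0.0004
```

Request:
arm_command(
  motion=[
    {"slide": [0, 0.0025, 0], "turn": [0, 0, 0]},
    {"slide": [0, 0, 0], "turn": [0, 0, 0]},
    {"slide": [0, 0.0025, 0], "turn": [0, 0, 0]},
    {"slide": [0, 0, 0], "turn": [0, 0, 0]},
    {"slide": [0, 0, 0], "turn": [0, 0, 0]},
  ],
)

```text
t: 5.13
tool_pos: [0.4596, 0.3169, 0.2753]
orientation: [-2.29, -2.144, 0.006]
force: [-18.6, 3.3, 8.2]
opening: 0.0005
```

Request:
arm_command(
  motion=[
    {"slide": [0, 0.0025, 0], "turn": [0, 0, 0]},
    {"slide": [0, 0, 0], "turn": [0, 0, 0]},
    {"slide": [0, 0, 0], "turn": [0, 0, 0]},
    {"slide": [0, 0, 0], "turn": [0, 0, 0]},
    {"slide": [0, 0, 0], "turn": [0, 0, 0]},
  ],
)

```text
t: 5.55
tool_pos: [0.4599, 0.3169, 0.2752]
orientation: [-2.289, -2.144, 0.009]
force: [-21.0, 3.5, 11.4]
opening: 0.0005
```

```bash
python3 - <<'E'
from h import *
from plant import robot
rel([.46,.317,.274])
print(robot.read_state()["wrist_torque"])
for n in("scene","wrist"):
    d=robot.read_camera(n); np.savez(n+"4.npz",**{k:np.array(v) for k,v in d.items()})
    im=d["pixels"]
    if n!="wrist":c=proj(d,[.48,.3,.13]).astype(int);im=cv2.resize(im[c[1]-50:c[1]+50,c[0]-60:c[0]+60],None,fx=6,fy=6,interpolation=cv2.INTER_CUBIC)
    cv2.imwrite(f"pics/{n}4.png",im)
E
```

```text
t 5.55 pos [0.4599 0.3169 0.2752] toolx [ 0.066  0.998 -0.   ] tooly [ 0.998 -0.066 -0.007] toolz [-0.007 -0.    -1.   ] F [-21.02   3.53  11.41] open 0.0005
tool-frame mm [0.1 0.1 1.2] shares [0.0002 0.0002 0.0031]
[ 0.54096541  3.49350641 -0.06017465]
```

View pics/scene4.png

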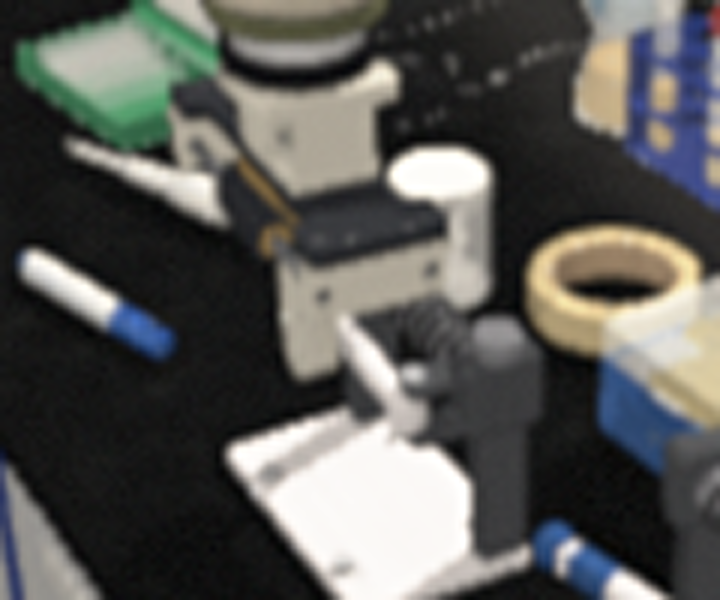

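View pics/wrist4.png

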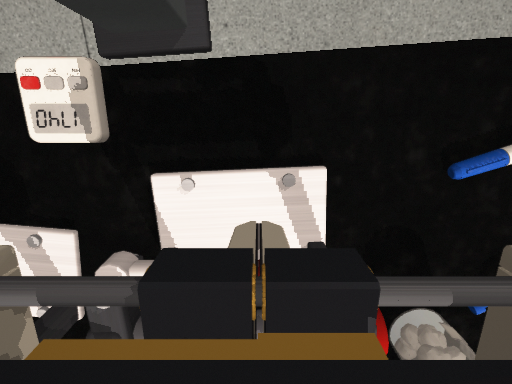

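```bash
python3 - <<'E'
from h import *
s=load("scene4"); c=proj(s,[.48,.3,.13]).astype(int)
def ray(uv,axis,val):
    K,T=s["intrinsics"],s["T"]; r=T[:3,:3]@np.linalg.inv(K)@np.array([uv[0],uv[1],1.]);o=T[:3,3]
    return o+r*(val-o[axis])/r[axis]
for n,p in dict(tipL=(295,378),tipR=(345,365),blkLR=(447,300),blkUR=(445,235),blkUL=(280,262)).items():
    uv=(c[0]-60+p[0]/6,c[1]-50+p[1]/6)
    print(n,[np.round(ray(uv,1,y),3).tolist() for y in(.295,.30,.31)])
for q in([.4599,.2995,.0885],[.4599,.317,.0885],[.4505,.2995,.0885],[.4705,.2995,.0885],[.517,.3,.124],[.5035,.3,.11]):
    print(q,(proj(s,q)-c+[60,50])*6)
E
```

```text
tipL [[0.438, 0.295, 0.104], [0.44, 0.3, 0.1], [0.445, 0.31, 0.092]]
tipR [[0.466, 0.295, 0.102], [0.468, 0.3, 0.098], [0.473, 0.31, 0.091]]
blkLR [[0.525, 0.295, 0.121], [0.528, 0.3, 0.118], [0.533, 0.31, 0.11]]
blkUR [[0.525, 0.295, 0.16], [0.527, 0.3, 0.156], [0.533, 0.31, 0.15]]
blkUL [[0.434, 0.295, 0.172], [0.436, 0.3, 0.169], [0.441, 0.31, 0.162]]
[0.4599, 0.2995, 0.0885] [331.33237199 385.89294721]
[0.4599, 0.317, 0.0885] [315.63305807 369.28803438]
[0.4505, 0.2995, 0.0885] [314.67702848 391.29518411]
[0.4705, 0.2995, 0.0885] [349.96926931 379.84798426]
[0.517, 0.3, 0.124] [428.20523648 295.17661845]
[0.5035, 0.3, 0.11] [405.54170074 325.72762065]
```

```bash
python3 - <<'E'
from h import *
s=load("scene4"); c=proj(s,[.48,.3,.13]).astype(int)
def ray(uv,axis,val):
    K,T=s["intrinsics"],s["T"]; r=T[:3,:3]@np.linalg.inv(K)@np.array([uv[0],uv[1],1.]);o=T[:3,3]
    return o+r*(val-o[axis])/r[axis]
for n,p in dict(blkLR=(447,300),blkUR=(445,235),blkUL=(280,262),blkLL=(335,320)).items():
    uv=(c[0]-60+p[0]/6,c[1]-50+p[1]/6)
    print(n,[np.round(ray(uv,1,y),3).tolist() for y in(.223,.24,.26,.28)])
E
```

```text
blkLR [[0.485, 0.223, 0.173], [0.494, 0.24, 0.161], [0.506, 0.26, 0.146], [0.517, 0.28, 0.132]]
blkUR [[0.484, 0.223, 0.208], [0.494, 0.24, 0.197], [0.505, 0.26, 0.183], [0.516, 0.28, 0.17]]
blkUL [[0.402, 0.223, 0.219], [0.409, 0.24, 0.208], [0.418, 0.26, 0.195], [0.427, 0.28, 0.182]]
blkLL [[0.427, 0.223, 0.181], [0.435, 0.24, 0.169], [0.445, 0.26, 0.155], [0.454, 0.28, 0.141]]
```

```bash
python3 - <<'E'
from h import *
s=load("scene4"); im=s["pixels"].copy(); c=proj(s,[.48,.3,.13]).astype(int)
big=cv2.resize(im[c[1]-50:c[1]+50,c[0]-60:c[0]+60],None,fx=6,fy=6,interpolation=cv2.INTER_CUBIC)
P=np.array([.4705,.235])
for a,col in((-.064,(0,255,0)),(.0,(0,255,255)),(.064,(0,0,255))):
  for off in(-.006,.006):
    q=[]
    for r in(.02,.07):
        xy=P+r*np.array([-np.sin(a),np.cos(a)])+off*np.array([np.cos(a),np.sin(a)])
        q.append(tuple(((proj(s,[*xy,.117])-c+[60,50])*6).astype(int).tolist()))
    cv2.line(big,*q,col,1)
cv2.imwrite("pics/ov4.png",big[200:520,220:600].repeat(2,0).repeat(2,1)[:600])
E
```

```text
(no output)
```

View pics/ov4.png

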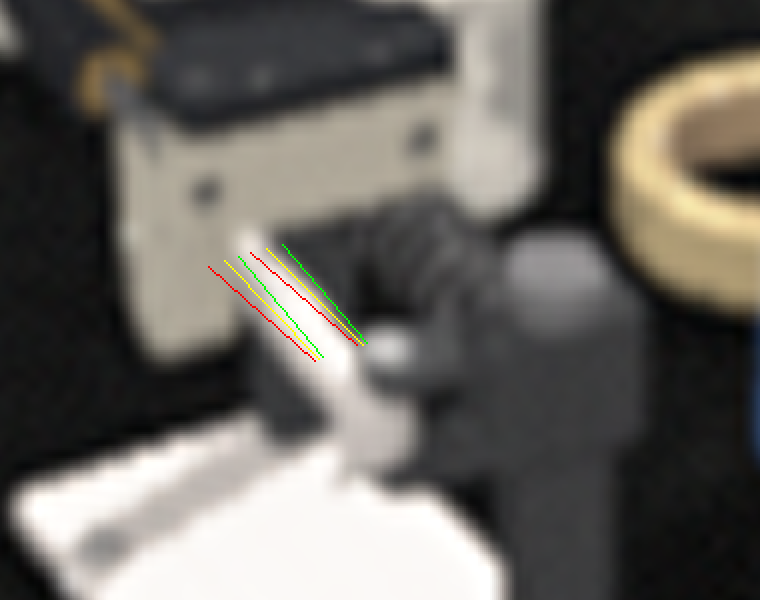

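The lever's slope in the overlay matches the stop line (0.05 rad past parallel). The wrist moment puts the contact at the lever's height. I'll hold it over a second.

Request:
arm_command(
  motion=[
    {"slide": [0, -0.001, 0], "turn": [0, 0, 0]},
    {"slide": [0, 0, 0], "turn": [0, 0, 0]},
    {"slide": [0, 0, 0], "turn": [0, 0, 0]},
    {"slide": [0, 0, 0], "turn": [0, 0, 0]},
    {"slide": [0, 0, 0], "turn": [0, 0, 0]},
  ],
)

```text
t: 6.07
tool_pos: [0.4598, 0.3169, 0.2752]
orientation: [-2.29, -2.144, 0.008]
force: [-20.0, 3.5, 10.2]
opening: 0.0009
```

Request:
arm_command(
  motion=[
    {"slide": [0, 0, 0], "turn": [0, 0, 0]},
    {"slide": [0, 0, 0], "turn": [0, 0, 0]},
    {"slide": [0, 0, 0], "turn": [0, 0, 0]},
    {"slide": [0, 0, 0], "turn": [0, 0, 0]},
    {"slide": [0, 0, 0], "turn": [0, 0, 0]},
  ],
)

```text
t: 6.48
tool_pos: [0.4598, 0.3169, 0.2752]
orientation: [-2.29, -2.144, 0.008]
force: [-19.2, 3.6, 8.8]
opening: 0.0006
```

Request:
arm_command(
  motion=[
    {"slide": [0, 0, 0], "turn": [0, 0, 0]},
    {"slide": [0, 0, 0], "turn": [0, 0, 0]},
    {"slide": [0, 0, 0], "turn": [0, 0, 0]},
    {"slide": [0, 0, 0], "turn": [0, 0, 0]},
    {"slide": [0, 0, 0], "turn": [0, 0, 0]},
  ],
)

```text
t: 6.9
tool_pos: [0.4598, 0.3169, 0.2752]
orientation: [-2.29, -2.144, 0.008]
force: [-20.2, 3.8, 9.8]
opening: 0.0002
```

Request:
arm_command(
  motion=[
    {"slide": [0, 0, 0], "turn": [0, 0, 0]},
    {"slide": [0, 0, 0], "turn": [0, 0, 0]},
    {"slide": [0, 0, 0], "turn": [0, 0, 0]},
    {"slide": [0, 0, 0], "turn": [0, 0, 0]},
    {"slide": [0, 0, 0], "turn": [0, 0, 0]},
  ],
)

```text
t: 7.32
tool_pos: [0.4598, 0.3169, 0.2752]
orientation: [-2.29, -2.144, 0.008]
force: [-20.0, 3.6, 9.7]
opening: 0.0001
```

Held about 2 s. Now I'll back off fully so the lever springs out.

Request:
arm_command(
  motion=[
    {"slide": [0, -0.02, 0], "turn": [0, 0, 0]},
    {"slide": [0, -0.03, 0], "turn": [0, 0, 0]},
    {"slide": [0, -0.04, 0], "turn": [0, 0, 0]},
    {"slide": [0, -0.05, 0], "turn": [0, 0, 0]},
    {"slide": [0, -0.05, 0], "turn": [0, 0, 0]},
  ],
)

```text
t: 7.73
tool_pos: [0.3862, 0.3209, 0.2757]
orientation: [2.294, 2.145, 0.001]
force: [0.7, 0.2, -0.4]
opening: -0.0001
```

Request:
arm_command(
  motion=[
    {"slide": [0, 0, 0], "turn": [0, 0, 0]},
    {"slide": [0, 0, 0], "turn": [0, 0, 0]},
    {"slide": [0, 0, 0], "turn": [0, 0, 0]},
    {"slide": [0, 0, 0], "turn": [0, 0, 0]},
    {"slide": [0, 0, 0], "turn": [0, 0, 0]},
  ],
)

```text
t: 8.15
tool_pos: [0.3874, 0.3211, 0.2758]
orientation: [2.295, 2.145, 0.001]
force: [0.2, 0.1, -0.6]
opening: 0.0006
```

```bash
python3 - <<'E'
from h import *
from plant import robot
rel([.46,.317,.275])
for n in("scene",):
    d=robot.read_camera(n); np.savez(n+"5.npz",**{k:np.array(v) for k,v in d.items()})
    im=d["pixels"]
    c=proj(d,[.45,.3,.11]).astype(int);im=cv2.resize(im[c[1]-70:c[1]+70,c[0]-90:c[0]+90],None,fx=4,fy=4,interpolation=cv2.INTER_CUBIC)
    cv2.imwrite(f"pics/{n}5.png",im)
E
```

```text
t 8.15 pos [0.3874 0.3211 0.2758] toolx [0.067 0.998 0.   ] tooly [ 0.998 -0.067  0.001] toolz [ 0.001  0.    -1.   ] F [ 0.24  0.13 -0.56] open 0.0006
tool-frame mm [ 0.8 72.7  0.8] shares [0.0021 0.1817 0.002 ]
```

View pics/scene5.png

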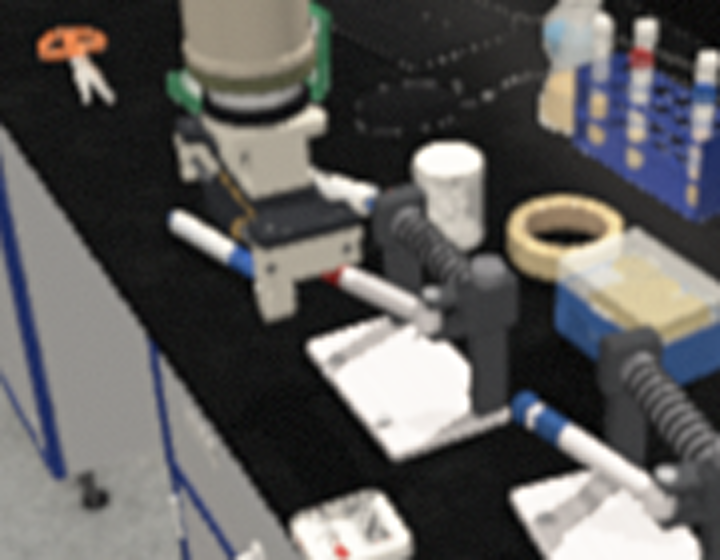

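The lever is back out, running from (340,272) to (435,320) as in the rest view, and there is no contact force. Now the second press.

Request:
arm_command(
  motion=[
    {"slide": [0, 0.03, 0], "turn": [0, 0, 0]},
    {"slide": [0, 0.03, 0], "turn": [0, 0, 0]},
    {"slide": [0, 0.025, 0], "turn": [0, 0, 0]},
    {"slide": [0, 0.02, 0], "turn": [0, 0, 0]},
    {"slide": [0, 0.015, 0], "turn": [0, 0, 0]},
  ],
)

```text
t: 8.62
tool_pos: [0.4355, 0.3179, 0.2752]
orientation: [-2.294, -2.145, 0.001]
force: [-4.9, 2.5, 0.5]
opening: 0.0002
```

Request:
arm_command(
  motion=[
    {"slide": [0, 0.015, 0], "turn": [0, 0, 0]},
    {"slide": [0, 0.015, 0], "turn": [0, 0, 0]},
    {"slide": [0, 0.012, 0], "turn": [0, 0, 0]},
    {"slide": [0, 0.008, 0], "turn": [0, 0, 0]},
    {"slide": [0, 0, 0], "turn": [0, 0, 0]},
  ],
)

```text
t: 9.03
tool_pos: [0.4548, 0.3169, 0.2751]
orientation: [-2.293, -2.145, 0.001]
force: [-4.8, 2.8, -0.2]
opening: 0.0003
```

```bash
python3 - <<'E'
from h import *
rel([.4598,.317,.275])
E
```

```text
t 9.03 pos [0.4548 0.3169 0.2751] toolx [0.067 0.998 0.   ] tooly [ 0.998 -0.067 -0.001] toolz [-0.001  0.001 -1.   ] F [-4.82  2.76 -0.16] open 0.0003
tool-frame mm [0.4 5.  0.1] shares [0.0011 0.0125 0.0003]
```

Request:
arm_command(
  motion=[
    {"slide": [0, 0.006, 0], "turn": [0, 0, 0]},
    {"slide": [0, 0.004, 0], "turn": [0, 0, 0]},
    {"slide": [0, 0.002, 0], "turn": [0, 0, 0]},
    {"slide": [0, 0, 0], "turn": [0, 0, 0]},
    {"slide": [0, 0, 0], "turn": [0, 0, 0]},
  ],
)

```text
t: 9.45
tool_pos: [0.4588, 0.3168, 0.2751]
orientation: [-2.293, -2.145, 0.002]
force: [-7.4, 4.2, 1.0]
opening: 0.0005
```

Request:
arm_command(
  motion=[
    {"slide": [0, 0.001, 0], "turn": [0, 0, 0]},
    {"slide": [0, 0, 0], "turn": [0, 0, 0]},
    {"slide": [0, 0, 0], "turn": [0, 0, 0]},
    {"slide": [0, 0, 0], "turn": [0, 0, 0]},
    {"slide": [0, 0, 0], "turn": [0, 0, 0]},
  ],
)

```text
t: 9.87
tool_pos: [0.459, 0.3168, 0.2751]
orientation: [-2.292, -2.145, 0.003]
force: [-8.8, 5.1, 1.3]
opening: 0.0001
```

Request:
arm_command(
  motion=[
    {"slide": [0, 0.0025, 0], "turn": [0, 0, 0]},
    {"slide": [0, 0, 0], "turn": [0, 0, 0]},
    {"slide": [0, 0.001, 0], "turn": [0, 0, 0]},
    {"slide": [0, 0, 0], "turn": [0, 0, 0]},
    {"slide": [0, 0, 0], "turn": [0, 0, 0]},
  ],
)

```text
t: 10.28
tool_pos: [0.4595, 0.3169, 0.275]
orientation: [-2.291, -2.144, 0.006]
force: [-15.2, 3.1, 6.3]
opening: 0.0004
```

Request:
arm_command(
  motion=[
    {"slide": [0, 0, 0], "turn": [0, 0, 0]},
    {"slide": [0, 0, 0], "turn": [0, 0, 0]},
    {"slide": [0, 0, 0], "turn": [0, 0, 0]},
    {"slide": [0, 0, 0], "turn": [0, 0, 0]},
    {"slide": [0, 0, 0], "turn": [0, 0, 0]},
  ],
)

```text
t: 10.7
tool_pos: [0.4595, 0.3169, 0.275]
orientation: [-2.291, -2.144, 0.006]
force: [-14.9, 3.7, 6.3]
opening: 0.0004
```

```bash
python3 - <<'E'
from h import *
from plant import robot
rel([.4598,.317,.275]); print(robot.read_state()["wrist_torque"])
d=robot.read_camera("scene"); s4=load("scene4")
im=d["pixels"]; c=proj(d,[.48,.3,.13]).astype(int)
f=lambda i:cv2.resize(i[c[1]-60:c[1]+60,c[0]-33:c[0]+33],None,fx=5,fy=5,interpolation=cv2.INTER_CUBIC)
cv2.imwrite("pics/cmp6.png",np.hstack([f(s4["pixels"]),f(im)]))
cv2.imwrite("pics/scene6.png",im)
t=robot.read_camera("top")["pixels"]; cv2.imwrite("pics/top6.png",t)
E
```

```text
t 10.7 pos [0.4595 0.3169 0.275 ] toolx [ 0.066  0.998 -0.   ] tooly [ 0.998 -0.066 -0.006] toolz [-0.006  0.    -1.   ] F [-14.93   3.67   6.26] open 0.0004
tool-frame mm [ 0.2  0.3 -0. ] shares [ 0.0004  0.0008 -0.    ]
[ 0.62837751  2.41249241 -0.03905233]
```

View pics/cmp6.png

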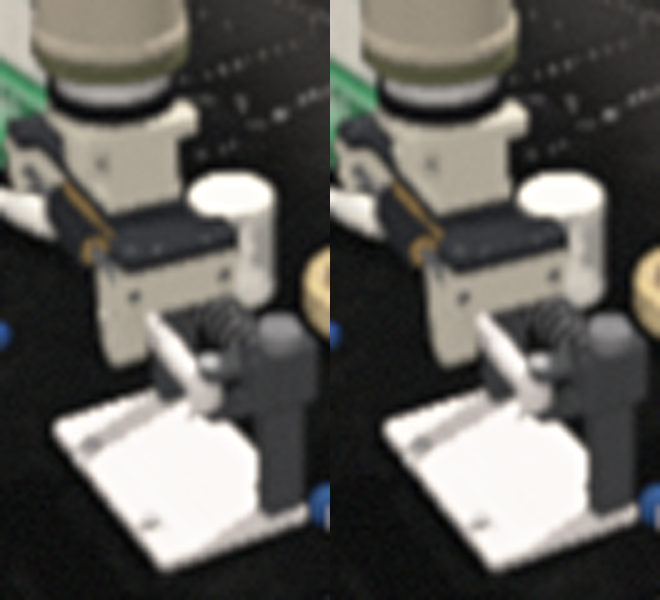

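View pics/top6.png

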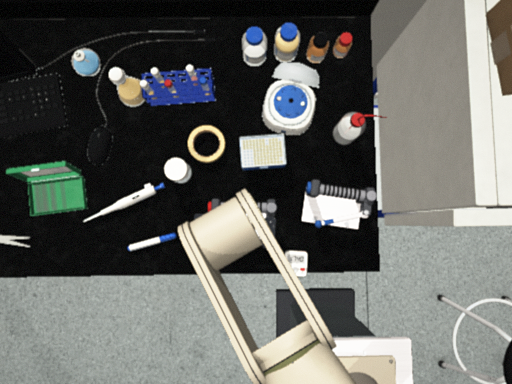

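The side-by-side shows the second press at the same lever position as the first, with the lever at about (160,330)–(205,400) in each half. The top view shows the bystanders and the blue handle where they were. The force is steady at about 15 N, so I'm handing in.

```bash
python3 - <<'E'
from plant import robot
print(robot.close_job()); s=robot.read_state(); print(s["t"],s["force"],s["tool_pos"])
E
```

```text
the job is handed in; nothing more can be done
None
the job is handed in; nothing more can be done
```

I pressed the red lever to its stop and held it for about 2 s. I then backed off until it sprang fully out, pressed it to the stop again, and handed the job in still holding it. Both presses used only the outer sides of the closed fingers. The job reports no verdict, so success is judged from my own checks.

**Lever at the stop:** On the first press, its slope in the scene view matched the expected stop line. On the second press, the lever looked the same as in the first.

**Holding force:** It was steady at about 15 N in x at the end and about 20 N during the first hold. The wrist moment put the contact at the lever's height.

**Lever released:** Between presses, the scene view showed it back in its rest position with no contact force.

**Bystanders and blue handle:** By eye in the last top view, all were where they started. The arm hid part of the red handle in that view.

**Bar:** I saw no contact with it. From the scene view, the gripper body was about 30 mm above the posts.

**One disagreement:** At the stop, the force rose faster than the stated 6 N/mm, by about 10 N per mm of measured tool travel. An upward force of 6–11 N also appeared. I put that down to friction on the lever as the tool tilted slightly, but did not confirm it.

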